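# Index the colony counter's dish stage by one hole

## Robot

A 6-joint arm with a two-finger parallel gripper is mounted at the origin on the work surface. World frame = base frame: x ahead of the robot, y to its left, z up, the work surface at z = 0. Lengths are in m, angles in rad, forces in N, time in s.
With the tool pointing down it reaches from about 0.375 to 0.9 m from the base axis. Payload 3.1 kg.
Tool frame: the origin (TCP) lies on the centre line of the jaws, within the pads' length; the fingertips stand 25 mm ahead of it and the grasp point (between the pads) lies 6 mm ahead of it (manip.tip_extent is the distance from the TCP to the fingertips, in m); z points along the fingers, y is the line along which they close (so a half turn about z gives the same grasp; the last joint's range is limited). The gripper opens to 85 mm and grips with 20 to 120 N. Pads are 22 mm wide; open, the fingers measure 114 mm over their backs; the gripper's body (76 mm by 85 mm) begins 54 mm behind the grasp point. The pads swing forward as they close: fully open they stand 13 mm farther back than shut.
Start: joints at [-0.178, 0.527, 1.433, -0, 1.181, -0.178], TCP at [0.625, 0, 0.227] pointing down, gripper open.
Joint ranges: [-3.08, 3.08], [-0.75, 2.2], [0.22, 2.44], [-1.43, 4.57], [0, 2.65], [-2.85, 2.85]. Speed limits (rad/s): [2.79, 2.79, 3.14, 3.14, 3.14, 3.14].

## Interface

Orientations are given as a unit quaternion [x, y, z, w].
In Python, from station import readout, imaging, order, manip gives the robot as it stands.
- The arm moves only by the tool move_arm, never from a script. Its argument "rows" is a list of rows, each a list of 7 numbers: the turn, a rotation vector about the tool's x, y, z in degrees, then the shift along the tool's x, y, z in mm, then the closure, from 0 (fully open) to 1 (shut). A call has 1 to 12 rows; each row is the pose to reach, as a shift and turn from the pose commanded when the call began, along the tool's axes at that moment; what a row does not reach only later rows make up. A row lasts 1/12 s, in which the tool goes at most 41.7 mm and 7.16 degrees, less where a joint would pass 70% of its speed; a pose out of reach is approached as far as the arm can. A call with a gripper value outside its range is refused whole. The fingers move at their own pace and stop on an object; "squeeze" is the grip in N (left out, the last holds). Time passes only in rows, so rows that repeat a pose let the fingers close. It gives the time, the measured TCP pose, the force, the opening and the grip force at its end, in the units of the state.
- readout.sense(): the state, without advancing time (a new reading comes with each control period).
- imaging.snapshot(name): name is "scene" or "side" or "wrist"; returns a dict with "img" (480x640x3 uint8, red, green, blue), "z_map" (480x640 float32, m along the optical axis (not along the pixel's ray), 0 where there is no reading), "fovy" (degrees; the focal length in pixels is half the picture's height over the tangent of half this angle, whatever the lens; pixels are square), "cx", "cy" (the principal point, pixels), "rvec" (rotation vector, rad) and "tvec" (3), from world to camera coordinates, as OpenCV has them. Camera axes: x right, y down, z forward; pixel columns grow to the right and rows downward; lengths in m; the calibration is good to about 2 mm. A picture is of the moment at which its call begins.
- order.sign_off(): hands the job in; it is judged then, once.
The state is a dict: "t": time; "q": joint angles; "qd": joint speeds; "tau": joint torques, N m; "tcp_pos": TCP position; "tool_rot": TCP orientation; "force": force on the tool from outside, world axes, zero at the start; "ft_torque": the same for the moment, N m; "finger_gap": opening from 0.0 (shut) to 1.0 (fully open); "gripper_force": force on a finger pad.
Only numpy, scipy, OpenCV 4.12 (cv2) and the standard library are available. Lean on these libraries where they do the work, as an engineer would, in place of code of your own. Each camera call takes 0.05 s, during which the arm holds its last target. There are 200 camera calls.

## Task

Bring the next sector of the agar dish round on the colony counter: with the fingertips push the red index plunger on the stage's arm down to free its pin, swing the arm clockwise (seen from above) to the very next hole without running past it, and let the plunger spring fully up there so that the stage is locked again. Do not touch or lift the dish, and leave everything else on the counter and the bench where it is.

Things in the scene. Friction and masses are not known exactly. Their poses are not given: they have to be found in the camera images.
- counter: Blue colony counter, fixed, 350 mm deep, 340 mm wide, flat deck 85 mm above the bench, control panel (127 mm high) along its rear. Origin: at bench level exactly under the turning axis of the round dish stage; its -x side is the front (140 mm from the axis), +x the rear. A magnifier on a post (top 280 mm above the bench) is swung out over the rear corner on the -y side.
- ring_centre (a point): Centre of the fixed bright index ring round the stage, on the stage's turning axis, 100 mm above the bench (the ring's top). Ring: outer radius 98 mm, with a dark circular slot at radius 85 mm and eight dark 12 mm holes in the slot, one every 45 degrees. At the start the arm stands at one of the two front holes, the one on the counter's -y side.
- next_hole (a point): Mouth of the hole to go to: the next one clockwise (seen from above) from the start hole, 45 degrees on, 85 mm from the stage axis, 100 mm above the bench. It is the front hole on the counter's +y side.
- stage (a joint): Angle (rad) of the round black dish stage (radius 66 mm) with its radial steel arm (24 mm wide, top 108 mm above the bench): 0 at the start hole, growing clockwise seen from above; next hole at 0.785. Vertical axis, light friction (about 0.07 N m); it stops when no longer driven. While the plunger is up the pin locks it, with about 0.015 rad of play.
- plunger (a joint): How far (m) the index plunger is pressed straight down: 0 up (pin in the hole), 0.013 at the bottom stop. Spring: 5 N at the top, 10 N at the bottom. The pin is clear of the ring from 0.008 on; let go between holes it rides under the ring and springs up at the next hole it meets. Its tapered nose centres itself when let go within about 3 mm of a hole.
- plunger_top (a point): Centre of the flat top of the plunger's red round head (28 mm across, 12 mm high), 146 mm above the bench when up, 85 mm from the stage axis; moves with both joints. Below it a 25 mm round steel boss (top 120 mm above the bench) on the arm's outer end. A fingertip pressed on the head against the spring drags the arm along by friction.
- dish: Closed clear Petri dish with yellow agar, 90 mm across, 14.5 mm high, about 35 g, lying loose on the stage between three low steel studs, centred on the stage axis; origin under its centre, 102 mm above the bench (top 117 mm). Not to be touched.
- forceps: Bystander, loose: steel forceps, 135 mm long, lying on the counter's deck to the left of the ring (seen from the front).
- marker: Bystander, loose: blue-capped black felt marker, 130 mm long, in the pen groove on the deck to the right of the ring.
- ethanol: Bystander, loose: white bottle with a red cap, 66 mm across, 175 mm tall, on the bench; origin under its foot.
- dish_stack: Bystander, loose: banded stack of five Petri dishes, 90 mm across, 75 mm tall, on the bench; origin under its foot.
- swab_jar: Bystander, loose: glass jar of swab sticks, 64 mm across, 140 mm tall over the sticks, on the bench; origin under its foot.
- tally: Bystander, loose: steel hand tally counter, 48 mm across, 26 mm high, on the bench; origin under it.

How it is judged:
On the way, in this order (a step that is already met when the one before it is completed fails the run):
1. the plunger is pressed down clear of its hole, with the stage still at the start hole (value of joint plunger above 0.008 m and value of joint stage below 0.12 rad), for 0.05 s.
2. the stage is turned clockwise to the next hole and the plunger has sprung up into it (value of joint stage between 0.745 and 0.825 rad and value of joint plunger below 0.002 m), for 0.2 s.
At the end, for the whole second after the job is handed in: The stage stands at the next hole clockwise (0.785 rad, within 0.04 rad) and at rest, the plunger is up to within 2 mm, the dish still lies seated on the stage (within 6 mm of its axis, not raised by more than 3 mm), and the robot touches nothing (all of step 2 and velocity of joint stage between -0.05 and 0.05 rad/s and horizontal distance between dish and counter below 0.006 m and z of dish in the frame of counter below 0.105 m).
It fails at once if the dish is touched by the robot (contact force between any of the arm, the fingers and dish above 0.5 N).
It fails at once if the dish is lifted or knocked off its seat (horizontal distance between dish and counter above 0.01 m or z of dish in the frame of counter above 0.108 m).
It fails at once if the stage is turned the wrong way (by more than 0.15 rad) (value of joint stage below -0.15 rad).
It fails at once if the stage runs past the next hole (by more than 0.2 rad) (value of joint stage above 0.985 rad).
It fails at once if one of the other loose things is lifted or moved by more than 20 mm (distance of any of forceps, marker, ethanol, dish_stack, swab_jar, tally from where it was at the start of the episode above 0.02 m).
It also fails if it takes over 38 s, if anything falls off the work surface, if the arm or the gripper's body presses on something with over 40 N, if the wrist force passes 120 N, or if a joint passes its speed limit or range.

## Working session

There is one attempt and no reset: what is moved stays moved. The work goes in short steps, Python scripts to look and compute and a tool call to move; the robot and the scene stay as the last step left them, time stands still between calls to the robot, and variables do not carry over. Pictures are saved under pics/ and viewed, at most 10 in all, crops included, and the job is handed in when it is done.

Besides the shell and the picture viewer there is one more tool, called as name(argument=value, ...), one argument or row to a line, values as JSON. move_arm: Moves the arm, as the interface text tells. Its arguments: {"type":"object","properties":{"rows":{"type":"array"},"squeeze":{"type":"number"}},"required":["rows"]}

```bash
mkdir -p pics
cat > h.py <<'E'
import numpy as np, cv2
from station import readout, imaging, order, manip
def snap(n):
    s=imaging.snapshot(n); s['R']=cv2.Rodrigues(np.array(s['rvec'],float))[0]; s['f']=240/np.tan(np.radians(s['fovy'])/2)
    s['t']=np.array(s['tvec'],float).ravel(); s['C']=-s['R'].T@s['t']; return s
def onplane(s,u,v,z):
    d=np.stack([(np.asarray(u,float)-s['cx'])/s['f'],(np.asarray(v,float)-s['cy'])/s['f'],np.ones(np.shape(u))],-1)@s['R']
    return s['C']+d*((z-s['C'][2])/d[...,2])[...,None]
def cloud(s):
    v,u=np.mgrid[:480,:640]; z=s['z_map']
    p=np.stack([(u-s['cx'])/s['f']*z,(v-s['cy'])/s['f']*z,z],-1)
    return (p-s['t'])@s['R']
def save(s,n): cv2.imwrite('pics/'+n,cv2.cvtColor(s['img'],cv2.COLOR_RGB2BGR))
E
python3 - <<'E'
from h import *
for n in('scene','side'):
    s=snap(n); save(s,n+'0.png'); print(n,s['C'],s['fovy'])
    P=cloud(s); im=s['img'].astype(int)
    m=(im[...,0]>120)&(im[...,1]<70)&(im[...,2]<70)
    k,l,st,c=cv2.connectedComponentsWithStats(m.astype(np.uint8))
    for i in range(1,k):
        if st[i,4]>20:
            q=P[(l==i)&(s['z_map']>0)]; print(c[i],st[i],np.median(q,0).round(4) if len(q) else None, q[:,2].max() if len(q) else None)
print(readout.sense())
E
```

```text
scene [0.95930682 0.66372182 1.2199823 ] 48.09305098255557
[315.24885321   9.83256881] [294   0  51  26 872] [-0.3498 -1.3098 -0.217 ] 0.009043378760452222
[315.44230769 210.42307692] [311 207  10   8  52] [ 0.4928 -0.0613  0.1459] 0.15306115060293018
[452.8579235  411.27322404] [445 404  16  16 183] [0.5723 0.5231 0.1757] 0.18132595594521755
[611.36111111 425.80555556] [607 422  10   9  72] [0.3205 0.7187 0.1318] 0.13650818472786436
[637.88461538 430.61538462] [636 427   4   9  26] [0.2873 0.754  0.1311] 0.1361211047090019
[603.37037037 466.5308642 ] [599 462  10  10  81] [0.396  0.7586 0.1312] 0.13590700287494356
side [-0.09252941 -0.67277395  0.96108158] 57.42516542405106
[246.33898305 146.84745763] [242 143   9   8  59] [0.5708 0.5205 0.1722] 0.1785946314398917
[340.71111111 255.08888889] [337 252   8   7  45] [ 0.4855 -0.0661  0.1449] 0.14830851138052045
{'t': 0.1, 'q': array([-1.78504353e-01,  5.28376568e-01,  1.43376657e+00, -1.39346201e-05,
        1.18140181e+00, -1.78496210e-01]), 'qd': array([ 0.00027602, -0.00410389, -0.00256801, -0.00049877,  0.00039202,
       -0.00019794]), 'tau': array([ 4.33945943e-04, -4.43301880e+01, -1.78587180e+01, -2.04061280e-04,
        3.88642526e-03,  1.10165692e-05]), 'tcp_pos': array([6.24352085e-01, 1.39701233e-04, 2.26231831e-01]), 'tool_rot': array([ 7.07107449e-01,  7.07105440e-01, -5.62008564e-04, -7.98150061e-04]), 'force': array([1.22750529, 0.44715094, 0.47576661]), 'ft_torque': array([-0.06266766,  0.06319768,  0.02183676]), 'gripper_force': 0.0, 'finger_gap': 0.9981182920834459}
```

View pics/scene0.png

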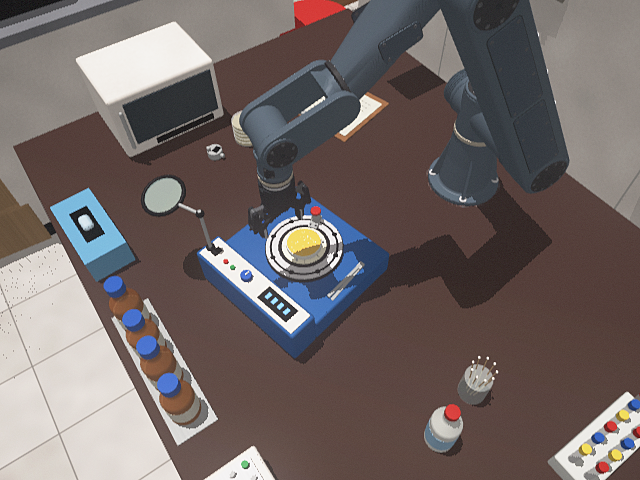

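View pics/side0.png

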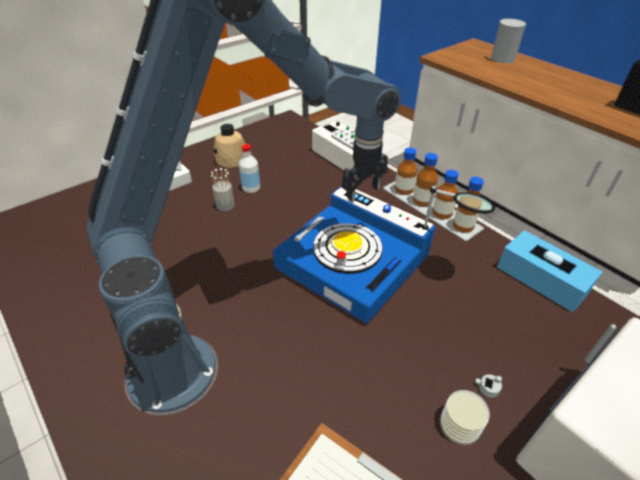

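The scene view shows the red plunger at (315,210), the ring centred near (304,246), and the open gripper just behind the ring. In the side view the plunger is at (341,256) and the ring centre near (348,247). Next I measure the ring centre.

Run:
```python
from h import *
rays=[]
for n,c0,pl in(('scene',(304,246),(0.4928,-0.0613)),('side',(348,247),(0.4855,-0.0661))):
    s=snap(n); im=s['img'].astype(int)
    v,u=np.mgrid[:480,:640]
    blue=(im[...,2]-im[...,0]>50)&(im[...,2]>60)
    g=onplane(s,u,v,0.100)
    c=onplane(s,*c0,0.1)[:2]
    # non-blue component around ring: cast polar samples, find first blue outward
    R=(s['R'])
    def px(p):
        q=R@p+s['t']; return s['f']*q[0]/q[2]+s['cx'], s['f']*q[1]/q[2]+s['cy']
    for it in range(3):
        pts=[]
        for a in np.arange(0,2*np.pi,.04):
            for r in np.arange(.08,.125,.0004):
                x,y=px(np.array([c[0]+r*np.cos(a),c[1]+r*np.sin(a),.1])); x=int(round(x));y=int(round(y))
                if blue[y,x]: pts.append([c[0]+r*np.cos(a),c[1]+r*np.sin(a)]);break
        p=np.array(pts)
        for k in range(4):
            A=np.c_[2*p,np.ones(len(p))]; o=np.linalg.lstsq(A,(p**2).sum(1),rcond=None)[0]
            rr=np.sqrt(o[2]+o[0]**2+o[1]**2); e=np.hypot(*(p-o[:2]).T)-rr; p=p[abs(e)<max(2*np.median(abs(e)),.001)]
        c=o[:2]
    print(n,'centre',c,'r',rr,len(p))
    m=(im[...,0]>120)&(im[...,1]<70)&(im[...,2]<70)&(np.hypot(*(g[...,:2]-c).transpose(2,0,1))<.14)
    vv,uu=np.nonzero(m); q=onplane(s,uu.mean(),vv.mean(),.141)[:2]; print('plunger@.141',q,'rad',np.hypot(*(q-c)),'ang',np.degrees(np.arctan2(*(q-c)[::-1])))
    rays.append(1)
    x0,y0=c0; w=50
    cr=s['img'][y0-45:y0+45,x0-60:x0+60]; cv2.imwrite(f'pics/c_{n}.png',cv2.resize(cr,None,fx=5,fy=5,interpolation=cv2.INTER_CUBIC)[...,::-1])
s=snap('wrist'); save(s,'w0.png')
```

```text
scene centre [ 0.56480861 -0.01088028] r 0.10228899446898519 101
plunger@.141 [ 0.49139585 -0.06486176] rad 0.09112317447436216 ang -143.67241035713351
side centre [ 0.55518384 -0.01766858] r 0.10198119557859671 127
plunger@.141 [ 0.48823646 -0.06318833] rad 0.08095677389831635 ang -145.78691705034893
```

View pics/w0.png

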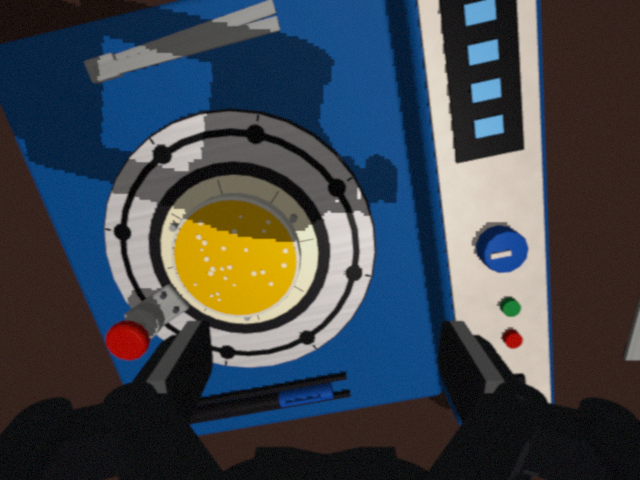

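The wrist view is clear. The red head is at (127,340), the dish near (237,255), and seven holes are visible, with the next hole clockwise at (123,232). I'll fit the circle to those holes.

Run:
```python
from h import *
s=snap('wrist'); im=s['img'].astype(int)
h=np.array([(123,232),(162,154),(256,134),(337,188),(354,272),(307,338),(228,352)],float)
g=s['img'].mean(2)
H=[]
for u,v in h.astype(int):
    w=g[v-9:v+10,u-9:u+10]; yy,xx=np.nonzero(w<45); H.append((u-9+xx.mean(),v-9+yy.mean()))
H=np.array(H);p=onplane(s,H[:,0],H[:,1],.1)[:,:2]
A=np.c_[2*p,np.ones(len(p))];o=np.linalg.lstsq(A,(p**2).sum(1),rcond=None)[0];c=o[:2]
print(H.round(1).tolist(),'c',c,'r',np.sqrt(o[2]+c@c)); print(np.degrees(np.arctan2(*(p-c).T[::-1])).round(1), np.hypot(*(p-c).T))
print('next',p[0])
m=(im[...,0]>140)&(im[...,1]<60)&(im[...,2]<60); k,l,st,cc=cv2.connectedComponentsWithStats(m.astype(np.uint8))
i=1+np.argmax(st[1:,4]); print(st[i],cc[i]); q=onplane(s,*cc[i],.146)[:2]; print('head',q,np.hypot(*(q-c)),np.degrees(np.arctan2(*(q-c)[::-1])))
P=cloud(s); print('depth z head',np.median(P[l==i],0),'cam',s['C'])
d=readout.sense(); print(d['tcp_pos'],d['t'])
from scipy.spatial.transform import Rotation as Ro; print(Ro.from_quat(d['tool_rot']).as_matrix().round(3), manip.tip_extent, s['R'].round(2))
```

```text
[[122.0, 231.8], [161.6, 154.3], [255.5, 134.0], [336.2, 187.5], [353.2, 272.5], [306.9, 336.6], [227.1, 351.5]] c [ 0.5615699  -0.01549106] r 0.08515064669588811
[ 169.4  124.4   79.    34.1  -10.7  -55.4 -100.5] [0.08516857 0.08518689 0.08511678 0.08511705 0.08517981 0.08520493
 0.08508042]
next [4.77862850e-01 2.19268322e-04]
[106 327  39  33 967] [125.2885212  342.60289555]
head [ 0.49256231 -0.06261823] 0.08356445894859783 -145.6697647286475
depth z head [ 0.4926858  -0.06247727  0.14605286] cam [0.62455967 0.07844118 0.37373813]
[6.24734047e-01 7.64527116e-05 2.26746616e-01] 0.3
[[ 0.     1.    -0.001]
 [ 1.    -0.     0.   ]
 [ 0.    -0.001 -1.   ]] 0.025 [[ 1.    0.   -0.  ]
 [ 0.   -0.95  0.31]
 [-0.   -0.31 -0.95]]
```

The seven holes fit a circle of radius 85.15 mm at 45° spacing, which matches the given sizes. The axis is at (0.5616, -0.0155), the start hole at -145.5° and the next hole at 169.4°. The head is at (0.492, -0.063, 0.146). I'll shut the fingers and hover over the head.

move_arm(
  rows=[
    [0,0,0,-10,-20,0,1],
    [0,0,0,-21,-44,0,1],
    [0,0,0,-32,-67,0,1],
    [0,0,0,-43,-90,0,1],
    [0,0,0,-54,-112,0,1],
    [0,0,0,-63,-133,0,1],
    [0,0,0,-63,-133,10,1],
    [0,0,0,-63,-133,20,1],
    [0,0,0,-63,-133,30,1],
    [0,0,0,-63,-133,42,1],
    [0,0,0,-63,-133,42,1],
    [0,0,0,-63,-133,42,1],
  ],
  squeeze=20,
)

```text
t: 1.3
tcp_pos: [0.4916, -0.0629, 0.1848]
tool_rot: [0.707, 0.707, -0.0, -0.001]
force: [0.1, 0.5, -0.4]
finger_gap: 0.0
gripper_force: 0.0
```

Run:
```python
from h import *
s=snap('wrist'); save(s,'w1.png'); d=readout.sense(); print(d['tcp_pos'],d['force'],d['finger_gap'])
```

```text
[ 0.49213677 -0.06302556  0.18533524] [-0.00777921 -0.35034479 -0.52480652] 0.0007064526937074319
```

View pics/w1.png

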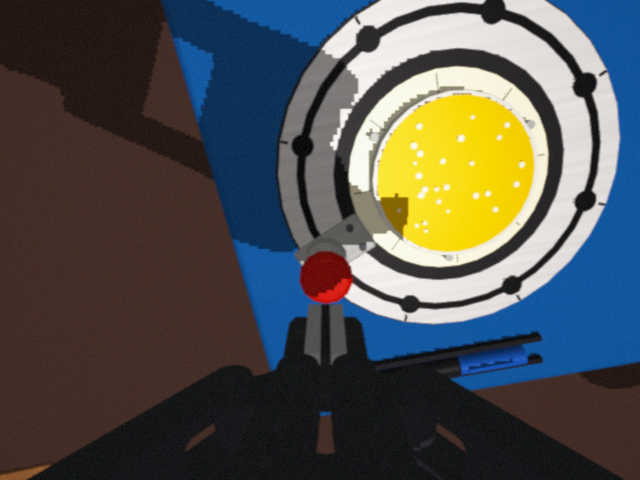

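The red head at (326,277) lines up with the closed fingertips, which sit just above it at (325,305). Now I press.

move_arm(
  rows=[
    [0,0,0,0,0,7,1],
    [0,0,0,0,0,12,1],
    [0,0,0,0,0,15,1],
    [0,0,0,0,0,18,1],
    [0,0,0,0,0,21,1],
    [0,0,0,0,0,24,1],
    [0,0,0,0,0,25,1],
    [0,0,0,0,0,25,1],
    [0,0,0,0,0,25,1],
  ],
)

```text
t: 2.1
tcp_pos: [0.492, -0.063, 0.1601]
tool_rot: [0.707, 0.707, -0.0, -0.0]
force: [0.3, 0.3, 0.5]
finger_gap: 0.0
gripper_force: 0.0
```

Run:
```python
from h import *
s=snap('wrist'); d=readout.sense(); print(d['tcp_pos'],d['force'])
im=s['img'].astype(int)
m=(im[...,0]>90)&(im[...,1]<50)&(im[...,2]<50); print(m.sum())
s=snap('side');save(s,'s1.png');im=s['img'].astype(int)
cr=s['img'][205:295,288:408];cv2.imwrite('pics/s1c.png',cv2.resize(cr,None,fx=5,fy=5)[...,::-1])
```

```text
[ 0.49208398 -0.06300564  0.16019462] [-0.45468697 -0.50450234  0.13478052]
1850
```

View pics/s1c.png

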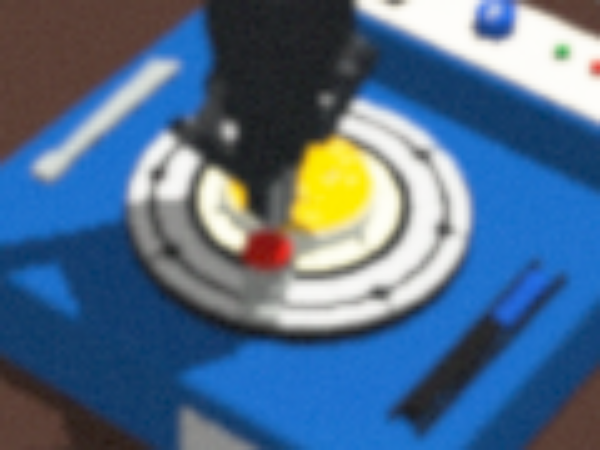

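The side crop shows the fingertip at the head (about 268,240 in the crop), but the force reads near zero, so it isn't pressing. I'll measure the real tip position from depth.

Run:
```python
from h import *
d=readout.sense(); t=d['tcp_pos']
for n in('wrist','side','scene'):
    s=snap(n);P=cloud(s);im=s['img'].astype(int)
    near=(np.hypot(P[...,0]-t[0],P[...,1]-t[1])<.03)&(s['z_map']>0)
    red=near&(im[...,0]>90)&(im[...,1]<60)&(im[...,2]<60)
    q=P[red]; print(n,'red',red.sum(),np.median(q,0).round(4),np.percentile(q[:,2],[5,50,95,99]).round(4))
    f=near&~red&(P[...,2]>.122)&(P[...,2]<.2); q=P[f]; print(' fin',f.sum(),np.percentile(q,[0,2,50],axis=0).round(4))
    q=onplane(s,*np.argwhere(red)[:,::-1].mean(0),.14); print(q)
    if n=='wrist': save(s,'w2.png')
```

```text
wrist red 1879 [ 0.4914 -0.058   0.1459] [0.1429 0.1459 0.1471 0.1477]
 fin 3258 [[ 0.4781 -0.0717  0.122 ]
 [ 0.4789 -0.0595  0.1412]
 [ 0.4922 -0.0539  0.1854]]
[ 0.49154595 -0.06073247  0.14      ]
side red 46 [ 0.4858 -0.0656  0.1448] [0.1397 0.1448 0.1472 0.1485]
 fin 118 [[ 0.4752 -0.0735  0.1222]
 [ 0.476  -0.073   0.1226]
 [ 0.4849 -0.0673  0.179 ]]
[ 0.4889884  -0.06236789  0.14      ]
scene red 60 [ 0.4937 -0.0594  0.1464] [0.1418 0.1464 0.1509 0.1517]
 fin 120 [[ 0.4784 -0.0737  0.1222]
 [ 0.4789 -0.0716  0.1225]
 [ 0.4957 -0.0584  0.1788]]
[ 0.49130544 -0.06329686  0.14      ]
```

View pics/w2.png

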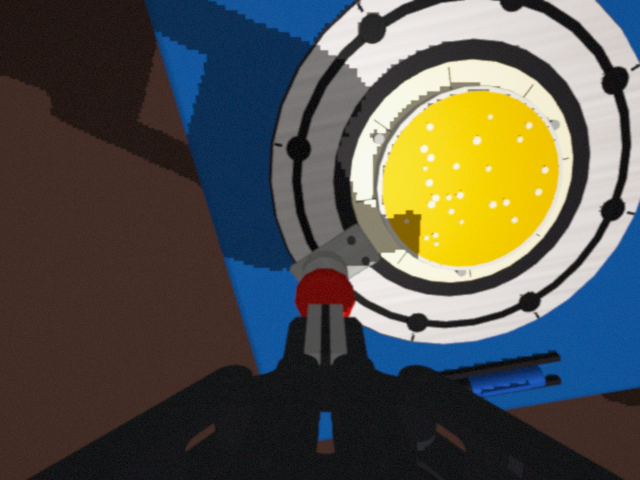

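The head is still at z = 0.146 and the tips are just above it at (325,305), so the shut tips reach less far than 25 mm. I'll creep down and watch the force.

move_arm(
  rows=[
    [0,0,0,0,0,2,1],
    [0,0,0,0,0,4,1],
    [0,0,0,0,0,6,1],
    [0,0,0,0,0,6,1],
  ],
)

```text
t: 2.68
tcp_pos: [0.4916, -0.0628, 0.1536]
tool_rot: [0.707, 0.707, -0.0, -0.0]
force: [-0.1, 0.3, 0.4]
finger_gap: 0.002
gripper_force: 0.0
```

Run:
```python
from h import *
s=snap('wrist');P=cloud(s);t=readout.sense()['tcp_pos'];print(t,readout.sense()['force'],P[300:325:3,325].round(4),P[300:325:3,335].round(4))
```

```text
[ 0.49173476 -0.06288736  0.15379275] [-0.01577464 -0.02370578  0.60573571] [[ 0.4913 -0.0589  0.1468]
 [ 0.4913 -0.0606  0.1462]
 [ 0.4914 -0.0531  0.1639]
 [ 0.4914 -0.0531  0.1666]
 [ 0.4914 -0.0533  0.1685]
 [ 0.4914 -0.0531  0.1714]
 [ 0.4914 -0.0533  0.1731]
 [ 0.4914 -0.0533  0.1754]
 [ 0.4914 -0.053   0.1781]] [[ 0.4957 -0.0596  0.1453]
 [ 0.4956 -0.0603  0.1468]
 [ 0.4952 -0.0534  0.1634]
 [ 0.4952 -0.0537  0.1653]
 [ 0.4951 -0.0533  0.1685]
 [ 0.4951 -0.0536  0.1704]
 [ 0.495  -0.0534  0.1731]
 [ 0.4949 -0.0533  0.1754]
 [ 0.4949 -0.0539  0.1764]]
```

Depth puts the visible lower edge of the shut fingers at z ≈ 0.163 with the TCP at 0.154, so they're still about 17 mm above the head. I'll go down 18 mm and check. The plunger's spring travel leaves room for error.

move_arm(
  rows=[
    [0,0,0,0,0,3,1],
    [0,0,0,0,0,6,1],
    [0,0,0,0,0,9,1],
    [0,0,0,0,0,10,1],
    [0,0,0,0,0,10,1],
  ],
)

```text
t: 3.15
tcp_pos: [0.4917, -0.0629, 0.1436]
tool_rot: [0.707, 0.707, -0.0, -0.0]
force: [-0.0, -0.1, -0.2]
finger_gap: -0.002
gripper_force: 0.0
```

move_arm(
  rows=[
    [0,0,0,0,0,2,1],
    [0,0,0,0,0,4,1],
    [0,0,0,0,0,6,1],
    [0,0,0,0,0,8,1],
    [0,0,0,0,0,8,1],
  ],
)

```text
t: 3.57
tcp_pos: [0.4923, -0.0631, 0.1365]
tool_rot: [0.707, 0.707, 0.0, 0.0]
force: [-0.6, 0.5, 5.9]
finger_gap: -0.0
gripper_force: 3.3
```

Run:
```python
from h import *
s=snap('wrist');P=cloud(s);d=readout.sense();print(d['tcp_pos'],d['force'],P[280:325:4,325].round(4));save(s,'w3.png')
```

```text
[ 0.49226365 -0.0630938   0.13663381] [-0.69692188  1.27293763  6.43108495] [[ 0.492  -0.0535  0.1209]
 [ 0.492  -0.0496  0.1344]
 [ 0.492  -0.0498  0.1379]
 [ 0.492  -0.0502  0.1408]
 [ 0.492  -0.0517  0.1414]
 [ 0.492  -0.0539  0.1405]
 [ 0.492  -0.0541  0.1435]
 [ 0.492  -0.054   0.1472]
 [ 0.492  -0.0535  0.1515]
 [ 0.492  -0.0536  0.1544]
 [ 0.492  -0.0532  0.158 ]
 [ 0.492  -0.0531  0.1612]]
```

View pics/w3.png

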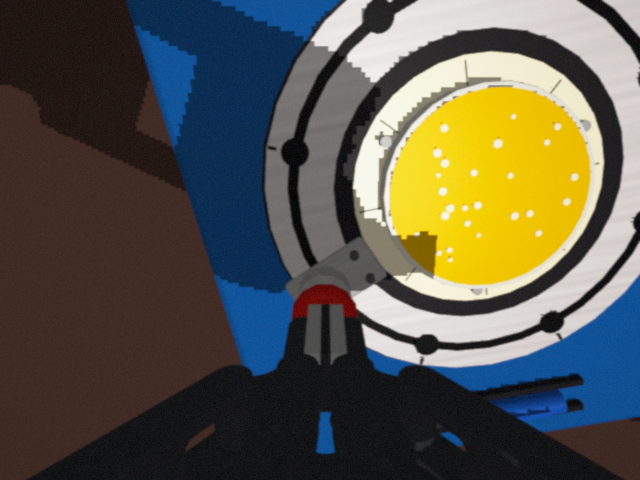

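The fingertips are now on the head: 6.2 N upward means about 3 mm pressed, and the head rim shows at (325,293). I'll press 8 mm more.

move_arm(
  rows=[
    [0,0,0,0,0,2,1],
    [0,0,0,0,0,4,1],
    [0,0,0,0,0,6,1],
    [0,0,0,0,0,8,1],
    [0,0,0,0,0,8,1],
    [0,0,0,0,0,8,1],
  ],
)

```text
t: 4.12
tcp_pos: [0.4924, -0.0633, 0.1291]
tool_rot: [0.707, 0.707, 0.0, 0.001]
force: [-0.9, 0.5, 8.8]
finger_gap: -0.003
gripper_force: 4.7
```

Run:
```python
from h import *
s=snap('wrist');P=cloud(s);d=readout.sense();print(d['tcp_pos'],d['force'],d['ft_torque']);im=s['img'].astype(int)
red=(im[...,0]>90)&(im[...,1]<50)&(im[...,2]<50)&(P[...,2]>.1);q=P[red];print(len(q),np.percentile(q,[2,50,90,98],axis=0).round(4))
c=np.array([.5616,-.0155]);t=d['tcp_pos'][:2]
r0=np.hypot(*(t-c));a0=np.degrees(np.arctan2(*(t-c)[::-1]));print(r0,a0)
for k in np.arange(0,46,3.75):
    a=np.radians(a0-k); p=c+r0*np.array([np.cos(a),np.sin(a)])-t
    print(k,'tool x %.1f y %.1f'%(p[1]*1e3,p[0]*1e3))
```

```text
[ 0.49243498 -0.06326619  0.12915164] [-1.45994423  0.64228489  9.96961656] [0.02204949 0.28840668 0.04784449]
1002 [[ 0.4799 -0.0606  0.1295]
 [ 0.4913 -0.0541  0.1328]
 [ 0.5014 -0.0508  0.1339]
 [ 0.5035 -0.0501  0.1344]]
0.08405599047645247 -145.37057541616576
0.0 tool x 0.0 y 0.0
3.75 tool x 4.6 y -3.0
7.5 tool x 9.4 y -5.6
11.25 tool x 14.4 y -8.0
15.0 tool x 19.5 y -10.0
18.75 tool x 24.8 y -11.7
22.5 tool x 30.1 y -13.0
26.25 tool x 35.5 y -14.0
30.0 tool x 41.0 y -14.6
33.75 tool x 46.5 y -14.9
37.5 tool x 52.0 y -14.8
41.25 tool x 57.5 y -14.3
45.0 tool x 62.9 y -13.5
```

The head top now reads 0.134–0.135 and the force about 9.4 N, so the plunger is about 11 mm down and the pin is clear. I'll sweep 40° clockwise, turning the tool along with the arm.

move_arm(
  rows=[
    [0,0,2,2.4,-1.6,0,1],
    [0,0,5.5,6.8,-4.3,0,1],
    [0,0,9.5,12.1,-6.9,0,1],
    [0,0,13.5,17.5,-9.2,0,1],
    [0,0,17.5,23,-11.2,0,1],
    [0,0,21.5,28.7,-12.8,0,1],
    [0,0,25.5,34.4,-13.8,0,1],
    [0,0,29.5,40.3,-14.6,0,1],
    [0,0,33,45.4,-14.9,0,1],
    [0,0,36,49.8,-14.9,0,1],
    [0,0,38.5,53.5,-14.7,0,1],
    [0,0,40,55.7,-14.5,0,1],
  ],
)

```text
t: 5.17
tcp_pos: [0.4772, -0.0071, 0.129]
tool_rot: [0.907, 0.422, -0.0, 0.0]
force: [-3.6, -0.9, 9.7]
finger_gap: -0.002
gripper_force: 4.7
```

Run:
```python
from h import *
s=snap('wrist');P=cloud(s);d=readout.sense();print(d['tcp_pos'],d['force'],d['t']);im=s['img'].astype(int);save(s,'w4.png')
c=np.array([.5616,-.0155]);t=d['tcp_pos'][:2]
print(np.hypot(*(t-c)),-145.5-(np.degrees(np.arctan2(*(t-c)[::-1]))-360)) 
for n in('scene','side'):
    s=snap(n);P=cloud(s);im=s['img'].astype(int);v,u=np.mgrid[:480,:640];g=onplane(s,u,v,.13)[...,:2]
    red=(im[...,0]>90)&(im[...,1]<60)&(im[...,2]<60)&(np.hypot(*(g-c).transpose(2,0,1))<.12)
    q=g[red].mean(0);print(n,red.sum(),q,np.degrees(np.arctan2(*(q-c)[::-1])))
```

```text
[ 0.47721466 -0.00687863  0.12900473] [-2.54352385  0.3434913   9.61054528] 5.2167
0.08482460498453986 40.333477853229454
scene 32 [ 0.48184592 -0.00168884] 170.1754233278372
side 19 [ 0.46963778 -0.01135525] 177.41941933761453
```

View pics/w4.png

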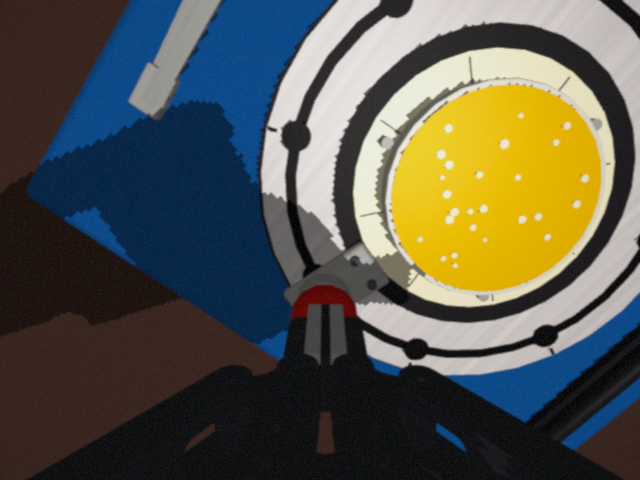

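The arm followed without visible slip, and the boss still sits at (322,290) relative to the fingers. The next hole is just emerging at (315,272). I'll do the last 4.6°.

move_arm(
  rows=[
    [0,0,1.5,1.9,-1.2,0,1],
    [0,0,3,3.8,-2.4,0,1],
    [0,0,4,5,-3.2,0,1],
    [0,0,4.6,5.75,-3.65,0,1],
    [0,0,4.6,5.75,-3.65,0,1],
    [0,0,4.6,5.75,-3.65,0,1],
  ],
)

```text
t: 5.82
tcp_pos: [0.478, -0.0004, 0.129]
tool_rot: [0.922, 0.386, -0.0, 0.0]
force: [-2.8, 0.4, 9.7]
finger_gap: -0.003
gripper_force: 4.7
```

Run:
```python
from h import *
s=snap('wrist');P=cloud(s);d=readout.sense();print(d['tcp_pos'],d['force'],d['t'])
c=np.array([.5616,-.0155]);t=d['tcp_pos'][:2]
print(np.hypot(*(t-c)),-145.5-(np.degrees(np.arctan2(*(t-c)[::-1]))-360)) 
im=s['img'].astype(int)
red=(im[...,0]>90)&(im[...,1]<50)&(im[...,2]<50)&(P[...,2]>.1)&(P[...,2]<.16)
vv,uu=np.nonzero(red)
# rim contour of head top edge: fit circle with known r 14mm on z=.123 (visible lower edge) via upper boundary
pts=[(u,vv[uu==u].min()) for u in np.unique(uu)]
p=np.array(pts,float);g=onplane(s,p[:,0],p[:,1],.134)[:,:2]
A=np.c_[2*g,np.ones(len(g))];o=np.linalg.lstsq(A,(g**2).sum(1),rcond=None)[0]
print('circle fit',o[:2],np.sqrt(o[2]+o[:2]@o[:2]),'rel',o[:2]-c,np.degrees(np.arctan2(*(o[:2]-c)[::-1])))
```

```text
[ 4.78024384e-01 -4.00717460e-04  1.28982284e-01] [-2.72597799  0.89642142  8.95943398] 5.8667
0.08492862822929272 44.74093772348729
circle fit [0.47963769 0.00074538] 0.011063723567097766 rel [-0.08196231  0.01624538] 168.7889623814895
```

The tip is at 44.7° and a rough head fit gives 168.8° against the 169.4° target, inside the 3 mm capture range. I'll lift straight up slowly.

move_arm(
  rows=[
    [0,0,0,0,0,-3,1],
    [0,0,0,0,0,-6,1],
    [0,0,0,0,0,-9,1],
    [0,0,0,0,0,-12,1],
    [0,0,0,0,0,-16,1],
    [0,0,0,0,0,-25,1],
    [0,0,0,0,0,-40,1],
    [0,0,0,0,0,-60,1],
    [0,0,0,0,0,-80,1],
    [0,0,0,0,0,-80,1],
    [0,0,0,0,0,-80,1],
  ],
)

```text
t: 6.78
tcp_pos: [0.4792, -0.0007, 0.2092]
tool_rot: [0.923, 0.386, 0.001, 0.001]
force: [-0.4, -0.6, -0.7]
finger_gap: 0.0
gripper_force: 0.0
```

Run:
```python
from h import *
s=snap('wrist');P=cloud(s);d=readout.sense();print(d['tcp_pos'],d['force'],d['t']);im=s['img'].astype(int);save(s,'w5.png')
c=np.array([.5616,-.0155])
m=(im[...,0]>90)&(im[...,1]<60)&(im[...,2]<60)&(P[...,2]>.11)&(P[...,2]<.17)
vv,uu=np.nonzero(m);print(m.sum(),np.percentile(P[m],[5,50,75,95],axis=0).round(4))
m&=P[...,2]>.1435; vv,uu=np.nonzero(m)
q=onplane(s,uu.mean(),vv.mean(),.146)[:2];print(q,np.hypot(*(q-c)),np.degrees(np.arctan2(*(q-c)[::-1])))
```

```text
[ 0.47832849 -0.0005444   0.20821914] [ 0.6884905  -0.42316842 -0.51262475] 6.8333
1612 [[ 0.4684 -0.0102  0.144 ]
 [ 0.4792  0.0007  0.1461]
 [ 0.4846  0.006   0.1466]
 [ 0.4897  0.0111  0.1472]]
[4.79069106e-01 3.63258016e-04] 0.08404160483815208 169.1198741483167
```

View pics/w5.png

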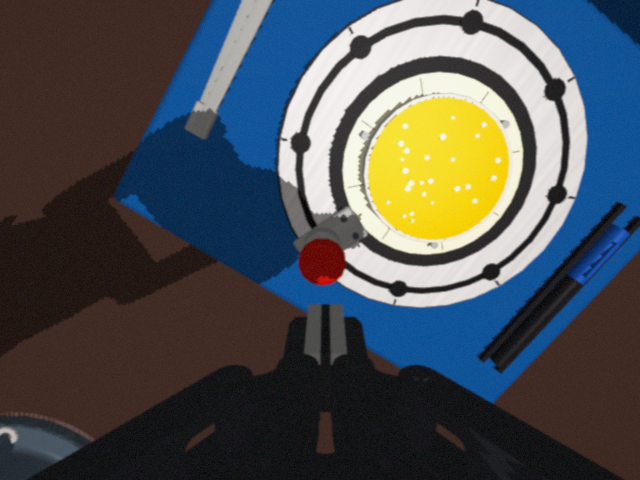

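The head at (322,261) is at z = 0.146, fully up, at 169.1° against the 169.4° target. The dish is still seated, the bystanders in view are in place, and the gripper is clear. I'm handing in.

```bash
python3 -c "
from station import order
print(order.sign_off())"
```

```text
the job is handed in; nothing more can be done
None
```

The stage is at the next hole clockwise with the plunger fully up (head measured at 169.1° against 169.4°, top at 146 mm) and the dish still in place, and I handed the job in at about 7 s of the 38 s allowed; the sign-off returned no verdict.

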